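# Draw out a soap curing board and hold it

### The job

Finish this curing board: lay the loose soap stick flat across it in the free place between the last stick of the row and the pencil line, parallel to the others, not touching its neighbour and not covering the line. Then slide the board straight out, without lifting it, until the pencil line lies right over the outer edge of the steel shelf and square with it, so that a colleague can get both hands under the end. The board would tip there by itself, so finish while still holding it flat on the shelf (do not let go), with all four sticks in their row and the other things left alone.

Things in the scene. Friction and masses are not known exactly. Their poses are not given: they have to be found in the camera images.
- shelf: low grey bolted steel shelf, fixed to the bench: flat deck 460 (x) x 300 (y) mm, its top 120 mm above the bench, folded edges 30 mm deep, slotted-angle legs. Origin on the bench under the deck's centre; its x axis points outward, to the edge over which the board is to be drawn (that edge is at x = +230 mm and faces roughly to the robot's right, -y); z up.
- shelf_edge (a point): middle of the shelf's outer edge, at deck height; axes as the shelf's (x outward, y along the edge, z up).
- board: plywood curing board 400 (x) x 130 (y) x 12 mm, 0.4 kg, loose on the deck, maybe a little askew. Origin: centre of its underside; x along its length, to its outer end (x = +200), which starts 0 to 60 mm past the shelf edge. A batten is screwed on at the tail (see board_batten). With the sticks on it tips once about 175 mm overhang; at the pencil line its batten needs 3 to 4 N to hold down.
- board_line (a point): middle of the dark pencil line drawn across the board's top and down its sides, at x = -45 mm of the board (245 mm from its outer end), on the top face, 12 mm above the underside. Axes as the board's.
- board_batten (a point): centre of the wooden batten on top of the board, at its tail end: 22 mm thick (x), 130 mm long (y), 26 mm tall, can be pinched across its thickness from above. At x = -189 mm of the board (144 mm behind the pencil line), 25 mm above the board's underside. Axes as the board's.
- soap_loose: the loose soap stick, 90 (x) x 30 (y) x 24 mm tall, about 70 g, lying flat on the paper on the bench to the right of the shelf, at any angle. Origin at the centre of its underside, x along its length. Same kind as the three on the board.
- soap_1: soap stick of the same size on the board, outermost of the row, near x = +168 mm of the board, lying across it (its own x along the board's y). Origin at the centre of its underside.
- soap_2: the same, middle of the row, near x = +113 mm of the board.
- soap_3: the same, last of the row, near x = +58 mm of the board; the free place lies between it and the pencil line, some 88 mm wide.
- round_soap: fluted round soap, 54 mm across, 30 mm tall, on the shelf deck on the far side of the board; leave alone. Origin under its centre.
- stamp: brass soap stamp with a turned wooden handle, 50 x 36 mm foot, 69 mm tall, standing on the bench; leave alone. Origin under its centre.
- hygrometer: white hygrometer, 22 (x) x 85 (y) x 58 mm tall, standing on the bench; leave alone. Origin under its centre.
Mind the look-alikes: they are no part of the job. What is shaped like the soap_3 but orange or pink is not meant.

How it is judged:
On the way, in this order (a step that is already met when the one before it is completed fails the run):
1. the loose stick is laid flat in the free place, parallel to the row and let go, while the board is still well in on the shelf (x of soap_loose in the frame of board between -0.033 and 0.036 m and y of soap_loose in the frame of board between -0.025 and 0.025 m and z of soap_loose in the frame of board between 0.008 and 0.017 m and angle between the x axis of soap_loose and the y axis of board, either way round below 0.15 rad and contact force between soap_loose and soap_3 below 0.05 N and contact force between the fingers and soap_loose below 0.05 N and x of board_line in the frame of shelf_edge below -0.1 m), for 0.3 s.
2. the board is out to the pencil line and held there (x of board_line in the frame of shelf_edge between -0.008 and 0.008 m and z of board_line in the frame of shelf_edge between 0.007 and 0.018 m and angle between the x axis of board and the x axis of shelf, either way round below 0.07 rad and angle between board's own z axis and vertical below 0.04 rad and contact force between the fingers and board above 1 N), for 0.3 s.
At the end, for the whole second after the job is handed in: Fingers press the board over 1 N; line within 8 mm of the edge, square to 4 deg; board flat on the shelf (6 mm, 2.3 deg), still, on nothing else. Laid stick in the free place, 3 mm at most over the line, parallel to 8 deg, untouched; the others in their row (18 mm, 8 deg) (all of step 2 and x of soap_loose in the frame of board between -0.033 and 0.036 m and y of soap_loose in the frame of board between -0.025 and 0.025 m and z of soap_loose in the frame of board between 0.008 and 0.017 m and angle between the x axis of each of soap_loose, soap_1, soap_2, soap_3 and the y axis of board, either way round below 0.15 rad and contact force between soap_loose and soap_3 below 0.05 N and contact force between the fingers and soap_loose below 0.05 N and x of soap_1 in the frame of board between 0.14 and 0.19 m and y of soap_1 in the frame of board between -0.025 and 0.025 m and z of soap_1 in the frame of board between 0.008 and 0.017 m and x of soap_2 in the frame of board between 0.09 and 0.136 m and y of soap_2 in the frame of board between -0.025 and 0.025 m and z of soap_2 in the frame of board between 0.008 and 0.017 m and x of soap_3 in the frame of board between 0.036 and 0.08 m and y of soap_3 in the frame of board between -0.025 and 0.025 m and z of soap_3 in the frame of board between 0.008 and 0.017 m and linear speed of board below 0.01 m/s and contact force between board and round_soap below 0.05 N and contact force between board and stamp below 0.05 N and contact force between board and hygrometer below 0.05 N); the arm keeps its last pose, push and grip.
It fails at once if the board tips (more than 10 degrees) (angle between board's own z axis and vertical above 0.175 rad).
It fails at once if the board is lifted more than 30 mm off the shelf instead of slid (z of board in the frame of shelf above 0.15 m).
It fails at once if the round soap is moved more than 20 mm (distance of round_soap from where it was at the start of the episode above 0.02 m).
It fails at once if the stamp is moved more than 20 mm (distance of stamp from where it was at the start of the episode above 0.02 m).
It fails at once if the hygrometer is moved more than 20 mm (distance of hygrometer from where it was at the start of the episode above 0.02 m).
It also fails if it takes over 56 s, if anything falls off the work surface, if the arm or the gripper's body presses on something with over 40 N, if the wrist force passes 120 N, or if a joint passes its speed limit or range.

### The arm

A 7-joint arm with a two-finger parallel gripper is mounted at the origin on the work surface. World frame = base frame: x ahead of the robot, y to its left, z up, the work surface at z = 0. Lengths are in m, angles in rad, forces in N, time in s.
With the tool pointing down it reaches from about 0.425 to 1.025 m from the base axis. Payload 9.4 kg.
Tool frame: the origin (TCP) lies on the centre line of the jaws, within the pads' length; the fingertips stand 11 mm ahead of it and the grasp point (between the pads) lies 8 mm behind it; z points along the fingers, x is the direction in which the jaws open and shut, and the axes are right-handed (so a half turn about z gives the same grasp; the last joint's range is limited). The gripper opens to 93 mm and grips with 3 to 60 N. Pads are 15 mm wide; open, the fingers measure 128 mm over their backs; the gripper's body (75 mm by 188 mm) begins 65 mm behind the grasp point.
Start: joints at [1.249, 0.599, -0.003, 1.599, 0.002, 0.943, -0.08], TCP at [0.176, -0.703, 0.23] pointing down, gripper open.
Joint ranges: [-2.57, 2.57], [-0.35, 1.97], [-1.29, 1.29], [0.11, 2.56], [-1.05, 4.19], [0.11, 1.86], [-2.63, 2.63]. Speed limits (rad/s): [2.22, 2.22, 3.01, 3.01, 3.14, 3.14, 3.14].

### API

Orientations are given as a unit quaternion [x, y, z, w].
In Python, from plant import * gives the robot as it stands.
- The arm moves only by the tool jog_arm, never from a script. Its argument "series" is a list of rows, each a list of 5 numbers: the finger opening in cm, from 0 to 9.3, then the shift along the tool's x, y, z in cm, then the turn about the tool's z in degrees. In form: [[fingers, tx, ty, tz, turn], ...]. A call has 1 to 20 rows; each row shifts and turns the commanded pose from where the row before left it, along the tool's axes as they then stand; what a row does not reach is not made up. A row lasts 1/10 s, in which the tool goes at most 50 mm and 8.59 degrees, less where a joint would pass 70% of its speed; a pose out of reach is approached as far as the arm can. A call with a gripper value outside its range is refused whole. The fingers move at their own pace and stop on an object; "newtons" is the grip in N (left out, the last holds). Time passes only in rows, so rows that do not move let the fingers close. It gives the time, the measured TCP pose, the force and the opening at its end, in the units of the state.
- sense(): the state, without advancing time (a new reading comes with each control period).
- grab_frame(name): name is "side" or "top"; returns a dict with "color" (384x512x3 uint8, blue, green, red), "z_map" (384x512 float32, m along the optical axis (not along the pixel's ray), 0 where there is no reading), "mtx" (3x3 intrinsics, pixels), "rvec" (rotation vector, rad) and "tvec" (3), from world to camera coordinates, as OpenCV has them. Camera axes: x right, y down, z forward; pixel columns grow to the right and rows downward; lengths in m; the calibration is good to about 2 mm. A picture is of the moment at which its call begins.
- close_job(): hands the job in, once; it reports no verdict.
Trained networks look in a picture, given as the dict that the camera call returned (one of the last four; its "shot" number tells which), for a name from the list of things; names that differ only in an ending like _2 or _b are one class to them, and where a whole thing is asked for, a point or a joint stands for the part that bears it (a point fixed in the world has none). Each returns a list of dicts, best first, with "p" (0 to 1); they miss things now and then, are a little off and sometimes report something else, mostly with a low value. They report only what shows in the picture. A call takes as long as a camera call. They do not tell look-alikes from the thing itself.
- boxes_of(name, picture): "box" ([left, top, right, bottom] in pixels, round what is visible of it).
- tip_of(name, picture): "at" ([column, row] in pixels: a listed point, or the origin of a listed thing).
The state is a dict: "time": time; "joint_positions": joint angles; "qd": joint speeds; "effort": joint torques, N m; "tcp_pos": TCP position; "orientation": TCP orientation; "force": force on the tool from outside, world axes, zero at the start; "wrist_torque": the same for the moment, N m; "finger_gap": opening from 0.0 (shut) to 1.0 (fully open).
Only numpy, scipy, OpenCV 4.12 (cv2) and the standard library are available. Lean on these libraries where they do the work, as an engineer would, in place of code of your own. Each camera call takes 0.05 s, during which the arm holds its last target. There are 200 camera calls.

## Working session

There is one attempt and no reset: what is moved stays moved. The work goes in short steps, Python scripts to look and compute and a tool call to move; the robot and the scene stay as the last step left them, time stands still between calls to the robot, and variables do not carry over. Pictures are saved under pics/ and viewed, about 8 in all and at most 12, crops included, and the job is handed in when it is done.

Besides the shell and the picture viewer there is one more tool, called as name([rows], argument=value, ...), one row to a line, values as JSON. jog_arm: Moves the arm, as the interface text tells. Its arguments: {"type":"object","properties":{"series":{"type":"array","items":{"type":"array","items":{"type":"number"}}},"newtons":{"type":"number"}},"required":["series"]}

```bash
ls; mkdir -p pics; python3 - <<'E'
from plant import *
import cv2,numpy as np
s=sense();print(s)
for n in("top","side"):
    f=grab_frame(n);cv2.imwrite(f"pics/{n}0.png",f["color"])
    np.savez(f"{n}0.npz",**{k:f[k] for k in("color","z_map","mtx","rvec","tvec")})
    for o in("soap_loose","board","board_line","board_batten","shelf_edge","round_soap","stamp","hygrometer"):
        print(n,o,[(np.round(d["at"]),round(d["p"],2)) for d in tip_of(o,f)][:6])
E
```

```text
pics
{'time': 0.0, 'joint_positions': array([ 1.24930432,  0.60013029, -0.00257262,  1.60009018,  0.00178225,
        0.94289071, -0.07981111]), 'qd': array([-0.00062587,  0.00204535, -0.00104249, -0.0003517 ,  0.00084826,
        0.00072746,  0.00017748]), 'effort': array([-1.76788548e-03, -7.65066576e+01,  1.49763957e+00, -2.52349555e+01,
       -5.23577433e-02,  1.68842508e-02,  1.22655729e-04]), 'tcp_pos': array([ 0.17560599, -0.70294773,  0.22876996]), 'orientation': array([ 7.88166594e-01, -6.15461489e-01, -6.29464085e-04, -4.22544866e-04]), 'force': array([ 0.97117586, -0.1062133 , -0.15776721]), 'wrist_torque': array([ 0.04257801, -0.04079977,  0.036189  ]), 'finger_gap': 1.001371275683966}
top soap_loose [(array([278., 146.]), 0.72), (array([358., 243.]), 0.69)]
top board [(array([187., 231.]), 0.89)]
top board_line [(array([162., 232.]), 0.68)]
top board_batten [(array([103., 243.]), 0.59)]
top shelf_edge [(array([104., 241.]), 0.26)]
top round_soap [(array([142., 180.]), 0.91)]
top stamp [(array([234., 225.]), 0.72)]
top hygrometer [(array([278., 143.]), 0.92)]
side soap_loose [(array([331., 182.]), 0.64), (array([162., 274.]), 0.31)]
side board [(array([247., 262.]), 0.7), (array([202., 327.]), 0.55)]
side board_line [(array([237., 276.]), 0.74)]
side board_batten [(array([201., 327.]), 0.81), (array([258., 238.]), 0.55)]
side shelf_edge []
side round_soap [(array([164., 274.]), 0.67)]
side stamp [(array([295., 162.]), 0.65)]
side hygrometer [(array([218., 189.]), 0.54)]
```

```bash
python3 -c "
import cv2
a=cv2.imread('pics/top0.png');b=cv2.imread('pics/side0.png')
cv2.imwrite('pics/t1.png',cv2.resize(a,(800,600),interpolation=3))
cv2.imwrite('pics/s1.png',cv2.resize(b,(800,600),interpolation=3))"
```

```text
(no output)
```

View pics/t1.png

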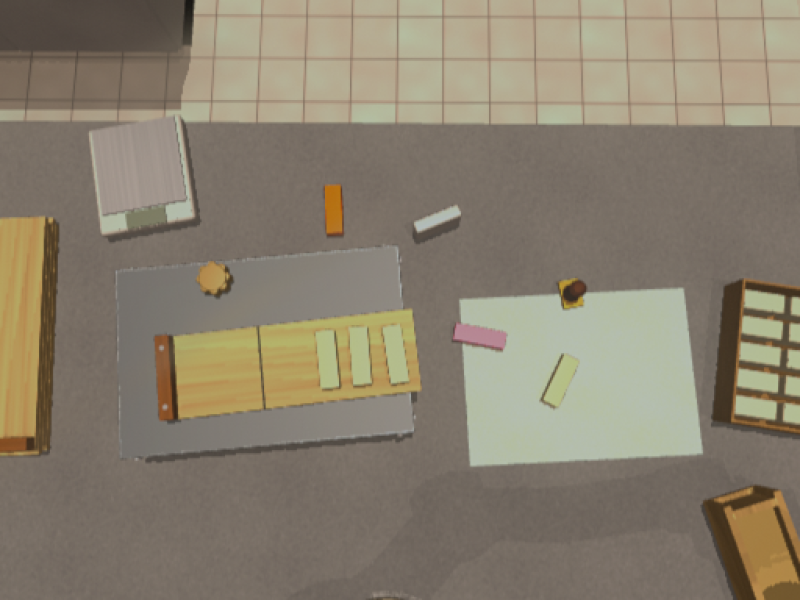

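View pics/s1.png

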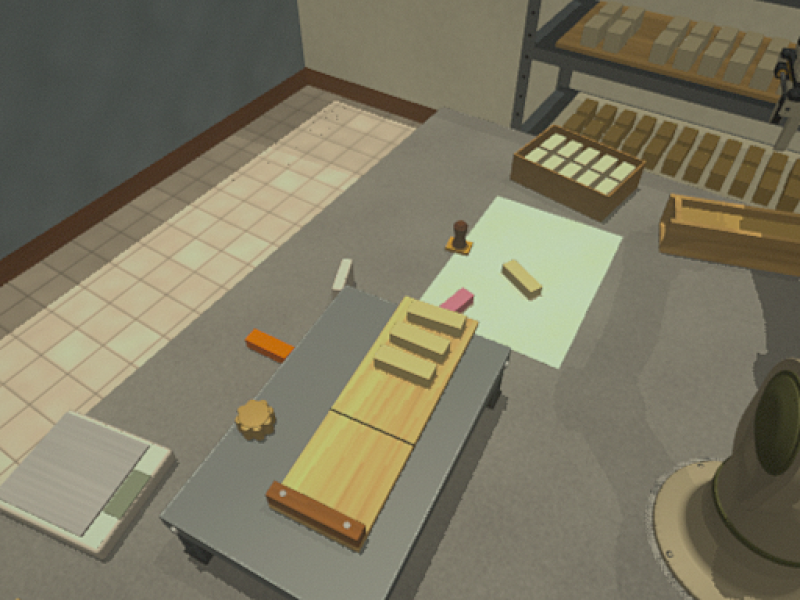

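The top view shows the loose pale stick on the paper at (359,243). Look-alikes are the pink stick at (307,215) and the orange one at (214,134), both the wrong colour, and the sticks in the crate at the right edge (490,230), which are white and not on the paper. The row is on the board at (209,230), (230,228) and (253,226). The line is at x≈167 and the batten at (105,242).

```bash
cat > h.py <<'E'
import numpy as np,cv2
from scipy.spatial.transform import Rotation as R
def xyz(f):
    z=f["z_map"];K=f["mtx"];v,u=np.mgrid[:z.shape[0],:z.shape[1]]
    c=np.stack([(u-K[0,2])/K[0,0]*z,(v-K[1,2])/K[1,1]*z,z],-1)
    Rm=cv2.Rodrigues(np.array(f["rvec"],float))[0]
    return (c-np.ravel(f["tvec"]))@Rm
def at_h(f,uv,h):
    "world points of pixels uv on plane z=h"
    Rm=cv2.Rodrigues(np.array(f["rvec"],float))[0];t=np.ravel(f["tvec"])
    d=np.c_[np.asarray(uv,float),np.ones(len(uv))]@np.linalg.inv(f["mtx"]).T@Rm
    o=-Rm.T@t
    return o+d*((h-o[2])/d[:,2])[:,None]
def rect(f,mask,h):
    n,l,st,_=cv2.connectedComponentsWithStats(mask.astype(np.uint8))
    i=1+np.argmax(st[1:,4]);m=(l==i)
    v,u=np.nonzero(m);P=at_h(f,np.c_[u,v],h)
    (cx,cy),(w,hh),a=cv2.minAreaRect((P[:,:2]*1000).astype(np.float32))
    if w<hh:w,hh,a=hh,w,a+90
    return [round(float(x),1) for x in (cx,cy,w,hh,a)],m.sum()
E
python3 - <<'E'
from h import *
f=dict(np.load("top0.npz"));W=xyz(f)
hsv=cv2.cvtColor(f["color"],cv2.COLOR_BGR2HSV)
def p(u,v):print((u,v),np.round(W[v,u],3),hsv[v,u],f["color"][v,u])
for q in[(359,243),(380,280),(307,215),(209,230),(230,228),(253,226),(140,230),(190,240),(140,180),(105,242),(100,185),(200,170),(366,185),(280,141)]:p(*q)
# pixel of camera axis scale
print(at_h(f,[[256,192],[266,192],[256,202]],.132))
E
```

```text
(359, 243) [ 0.48  -0.296  0.026] [ 35  73 191] [136 191 181]
(380, 280) [ 0.383 -0.355 -0.   ] [ 45  27 190] [170 190 180]
(307, 215) [ 0.554 -0.158  0.022] [173  64 182] [147 136 182]
(209, 230) [0.502 0.09  0.156] [ 35  71 188] [136 188 179]
(230, 228) [0.507 0.039 0.159] [ 35  67 189] [139 189 180]
(253, 226) [ 0.513 -0.015  0.154] [ 36  65 188] [140 188 179]
(140, 230) [0.502 0.261 0.134] [ 24 119 180] [ 96 164 180]
(190, 240) [0.479 0.139 0.13 ] [ 24 117 181] [ 98 165 181]
(140, 180) [0.624 0.264 0.148] [ 21 126 180] [ 91 153 180]
(105, 242) [0.471 0.337 0.156] [ 13 169 130] [ 44  82 130]
(100, 185) [0.615 0.371 0.122] [ 19  23 121] [110 117 121]
(200, 170) [0.656 0.122 0.119] [ 16  28 135] [120 128 135]
(366, 185) [ 0.631 -0.31   0.063] [ 11 121  74] [39 52 74]
(280, 141) [ 0.751 -0.083  0.057] [ 80  12 187] [184 187 178]
[[ 0.59887608 -0.02101996  0.132     ]
 [ 0.59910795 -0.04577688  0.132     ]
 [ 0.57390593 -0.02131663  0.132     ]]
```

```bash
cat >> h.py <<'E'
def measure(f,loose_h=.024,shelf=True):
    W=xyz(f);hsv=cv2.cvtColor(f["color"],cv2.COLOR_BGR2HSV);H,S,V=[hsv[...,i].astype(int) for i in range(3)]
    soap=(H>30)&(H<42)&(S>48)&(V>140)
    n,l,st,_=cv2.connectedComponentsWithStats(soap.astype(np.uint8))
    for i in range(1,n):
        if st[i,4]>150 and st[i,0]<440:
            z=np.median(W[...,2][l==i]);print("soap",st[i,:5],round(float(z),3),rect(f,l==i,.156 if z>.1 else .024)[0])
    X,Y,Z=W[...,0],W[...,1],W[...,2]
    reg=(X>.3)&(X<.72)&(Y<.45)&(Y>-.4)
    wood=(((H<28)&(S>90))|soap)&reg&(Z>.12)&(Z<.17)
    print("board+batten@.132",rect(f,wood,.132))
    b=(H<17)&(S>130)&(Z>.135)&reg
    print("batten@.158",rect(f,b,.158))
    # pencil line: dark inside hull of board
    m=cv2.morphologyEx(wood.astype(np.uint8),cv2.MORPH_CLOSE,np.ones((7,7)))
    g=V;bh=cv2.morphologyEx(V.astype(np.uint8),cv2.MORPH_BLACKHAT,np.ones((1,9)))
    ln=(bh>35)&(cv2.erode(m,np.ones((5,5)))>0)&(H<30)&~b
    n,l,st,_=cv2.connectedComponentsWithStats(ln.astype(np.uint8),connectivity=8)
    i=1+np.argmax(st[1:,3]);print("line px",st[i])
    v,u=np.nonzero(l==i);w=bh[v,u].astype(float)
    rows=np.unique(v);uc=[np.average(u[v==r],weights=w[v==r]) for r in rows]
    P=at_h(f,np.c_[uc,rows],.132);k=np.polyfit(P[:,0],P[:,1],1)
    print("line y=a*x+b:",k,"x range",P[:,0].min(),P[:,0].max(),"ang of normal deg",np.degrees(np.arctan(k[0])))
    if shelf:
        grey=(S<60)&reg&(abs(Z-.12)<.02)&~soap
        print("shelf@.12",rect(f,grey,.12))
        pts=[]
        for r in range(160,282):
            c=np.nonzero(grey[r])[0]
            if len(c) and c.max()>245:pts.append((c.max()+.5,r))
        P=at_h(f,pts,.12);k=np.polyfit(P[:,0],P[:,1],1)
        res=P[:,1]-np.polyval(k,P[:,0]);ok=abs(res-np.median(res))<.006;k=np.polyfit(P[ok,0],P[ok,1],1)
        print("edge y=a*x+b",k,ok.sum(),np.degrees(np.arctan(k[0])),res[ok].std())
E
python3 - <<'E'
from h import *
f=dict(np.load("top0.npz"));measure(f)
E
```

```text
soap [224 209  13  37 405] 0.156 [510.4, 39.9, 86.8, 27.0, 5.4]
soap [245 208  16  37 406] 0.156 [512.6, -14.6, 85.1, 27.1, 9.4]
soap [202 212  15  36 405] 0.156 [503.8, 89.9, 85.1, 27.0, 7.2]
soap [348 226  22  35 334] 0.024 [480.1, -295.9, 88.2, 27.9, 154.1]
board+batten@.132 ([493.9, 154.8, 410.4, 132.3, 95.7], np.int64(7742))
batten@.158 ([473.5, 334.5, 128.2, 27.8, 7.8], np.int64(515))
line px [164 211   6  49  83]
line y=a*x+b: [0.1276087  0.13298935] x range 0.43281895264532594 0.5494262129537196 ang of normal deg 7.272136773652968
shelf@.12 ([519.9, 197.0, 462.4, 303.4, 95.6], np.int64(13238))
edge y=a*x+b [ 0.09945231 -0.0844328 ] 64 5.6795218940897145 0.001694837391037089
```

```bash
python3 - <<'E'
from h import *
s=dict(np.load("side0.npz"));f=dict(np.load("top0.npz"))
c=f["color"][100:300,60:400]; cv2.imwrite("pics/crop.png",cv2.resize(c[80:200,220:340],(600,600),interpolation=2))
W=xyz(s)
# side camera ids: line ends & edge
for q in[(334,178)]:print(np.round(W[q[1],q[0]],3))
E
```

```text
[ 0.473 -0.288  0.023]
```

View pics/crop.png

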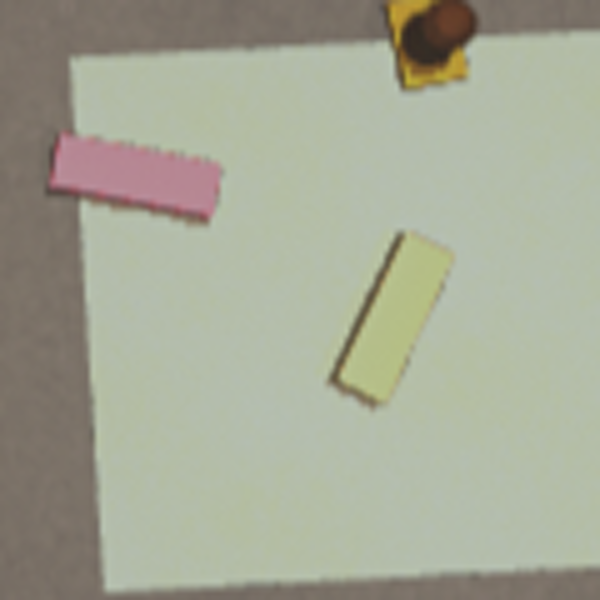

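The crop confirms the pale stick, with its centre at about (395,318) in the crop. Pink is a separate stick to its left. I'll turn the tool and hover above it.

jog_arm([
  [6, 0, 0, 0, 8],
  [6, 0, 0, 0, 8],
  [6, 0, 0, 0, 8],
  [6, 0, 0, 0, 8],
  [6, 0, 0, 0, 8],
  [6, -3.6, -0.68, 0, 0],
  [6, -3.6, -0.68, 0, 0],
  [6, -3.6, -0.68, 0, 0],
  [6, -3.6, -0.68, 0, 0],
  [6, -3.6, -0.68, 0, 0],
  [6, -3.6, -0.68, 0, 0],
  [6, -3.6, -0.68, 0, 0],
  [6, -3.6, -0.68, 0, 0],
  [6, -3.6, -0.68, 0, 0],
  [6, -3.6, -0.68, 0, 0],
  [6, -3.6, -0.68, 0, 0],
  [6, -3.6, -0.68, 0, 0],
  [6, -3.6, -0.68, 0, 0],
  [6, -3.1, -0.7, 0, 0],
  [6, 0, 0, 0, 0],
])

```text
time: 2.9
tcp_pos: [0.4833, -0.2923, 0.2296]
orientation: [-0.533, 0.846, 0.0, 0.001]
force: [-1.1, 0.5, -1.3]
finger_gap: 0.646
```

```bash
cat >> h.py <<'E'
def go(s,x,y,z,ang):
    "print turn, then tool-frame shift (cm) after the turn"
    Rm=R.from_quat(s["orientation"]).as_matrix();phi=np.degrees(np.arctan2(Rm[1,0],Rm[0,0]))
    turn=(phi-ang+180)%360-180
    a=np.radians(ang);X=np.array([np.cos(a),np.sin(a),0]);Y=np.array([np.sin(a),-np.cos(a),0])
    d=np.array([x,y,z])-s["tcp_pos"]
    print("tcp",np.round(s["tcp_pos"],4),"phi",round(phi,2),"F",np.round(s["force"],1),"tilt z",np.round(Rm[:,2],3),"| turn",round(turn,2),"shift cm",np.round([d@X*100,d@Y*100,-d[2]*100],2))
E
python3 - <<'E'
from plant import *
from h import *
s=sense();go(s,.480,-.296,.016,-115.9);print(s["joint_positions"],s["finger_gap"])
f=grab_frame("side");cv2.imwrite("pics/s2.png",cv2.resize(f["color"][90:290,230:430],(600,600),interpolation=2))
E
```

```text
tcp [ 0.4833 -0.2923  0.2296] phi -115.59 F [-1.1  0.5 -1.3] tilt z [ 0.001  0.001 -1.   ] | turn 0.31 shift cm [ 0.47  0.14 21.36]
[ 0.31944899  0.41063419  0.17368981  1.97931571 -0.10327861  0.75922602
 -1.46339581] 0.6456539816557969
```

jog_arm([
  [6, 0.24, 0.07, 4, 0.3],
  [6, 0.24, 0.07, 4, 0],
  [6, 0, 0, 4, 0],
  [6, 0, 0, 4, 0],
  [6, 0, 0, 3, 0],
  [6, 0, 0, 1.5, 0],
  [6, 0, 0, 0.8, 0],
  [6, 0, 0, 0, 0],
  [6, 0, 0, 0, 0],
])

```text
time: 3.85
tcp_pos: [0.4767, -0.301, 0.0173]
orientation: [-0.528, 0.849, -0.0, 0.0]
force: [-0.1, -0.5, 0.6]
finger_gap: 0.644
```

```bash
python3 - <<'E'
from plant import *
from h import *
s=sense();go(s,.480,-.296,.016,-115.9);print(s["finger_gap"])
f=grab_frame("side");cv2.imwrite("pics/s3.png",cv2.resize(f["color"][110:260,260:410],(600,600),interpolation=2))
E
```

```text
tcp [ 0.4767 -0.301   0.0173] phi -116.31 F [-0.1 -0.5  0.6] tilt z [ 0.001 -0.001 -1.   ] | turn -0.41 shift cm [-0.59 -0.08  0.13]
0.644371644837401
```

View pics/s3.png

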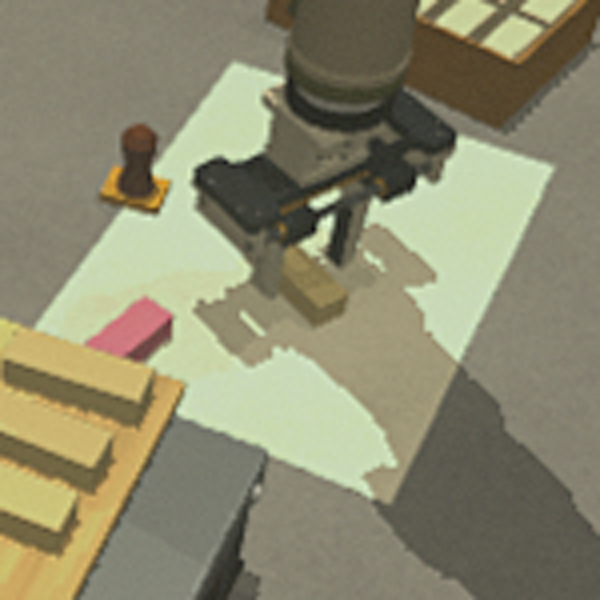

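The side crop shows the stick between the open fingers at about (315,290), with the near finger close to it. I'll centre, close and lift.

jog_arm([
  [6, -0.6, 0, 0.1, -0.4],
  [6, 0, 0, 0, 0],
  [2, 0, 0, 0, 0],
  [2, 0, 0, 0, 0],
  [2, 0, 0, 0, 0],
  [2, 0, 0, 0, 0],
  [2, 0, 0, 0, 0],
  [2, 0, 0, 0, 0],
  [2, 0, 0, -1, 0],
  [2, 0, 0, -3, 0],
  [2, 0, 0, -4, 0],
  [2, 0, 0, -4, 0],
  [2, 0, 0, -4, 0],
  [2, 0, 0, -4, 0],
  [2, 0, 0, -2, 0],
  [2, 0, 0, 0, 0],
  [2, 0, 0, 0, 0],
  [2, 0, 0, 0, 0],
], newtons=15)

```text
time: 5.7
tcp_pos: [0.4786, -0.2944, 0.2346]
orientation: [-0.531, 0.847, 0.001, -0.0]
force: [0.1, -0.4, -0.8]
finger_gap: 0.325
```

```bash
python3 - <<'E'
from plant import *
from h import *
s=sense();print(s["finger_gap"]*93);go(s,.4965,.153,.24,-82.7)
E
```

```text
30.22994381087881
tcp [ 0.4786 -0.2944  0.2346] phi -115.87 F [ 0.1 -0.4 -0.8] tilt z [-0.002  0.001 -1.   ] | turn -33.17 shift cm [-44.15  -7.46  -0.54]
```

jog_arm([
  [2, 0, 0, 0, -6.6],
  [2, 0, 0, 0, -6.6],
  [2, 0, 0, 0, -6.6],
  [2, 0, 0, 0, -6.6],
  [2, 0, 0, 0, -6.8],
  [2, -3.4, -0.6, 0, 0],
  [2, -3.4, -0.6, 0, 0],
  [2, -3.4, -0.6, 0, 0],
  [2, -3.4, -0.6, 0, 0],
  [2, -3.4, -0.6, 0, 0],
  [2, -3.4, -0.6, 0, 0],
  [2, -3.4, -0.6, 0, 0],
  [2, -3.4, -0.6, 0, 0],
  [2, -3.4, -0.6, 0, 0],
  [2, -3.4, -0.6, 0, 0],
  [2, -3.4, -0.6, 0, 0],
  [2, -3.4, -0.6, 0, 0],
  [2, -3.3, -0.3, 0, 0],
  [2, 0, 0, 0, 0],
  [2, 0, 0, 0, 0],
])

```text
time: 7.7
tcp_pos: [0.4967, 0.1524, 0.2343]
orientation: [0.751, -0.66, -0.001, 0.001]
force: [-0.5, -0.7, -1.4]
finger_gap: 0.319
```

```bash
python3 - <<'E'
from plant import *
from h import *
s=sense();print(s["finger_gap"]*93);go(s,.4965,.153,.150,-82.7)
E
```

```text
29.626898319081974
tcp [0.4967 0.1524 0.2343] phi -82.57 F [-0.5 -0.7 -1.4] tilt z [-0.003 -0.001 -1.   ] | turn 0.13 shift cm [-0.07  0.01  8.43]
```

jog_arm([
  [2, 0, 0, 2.5, 0],
  [2, 0, 0, 2.5, 0],
  [2, 0, 0, 2, 0],
  [2, 0, 0, 1, 0],
  [2, 0, 0, 0, 0],
  [2, 0, 0, 0, 0],
  [2, 0, 0, 0, 0],
])

```text
time: 8.4
tcp_pos: [0.4979, 0.1519, 0.1564]
orientation: [0.751, -0.661, 0.0, -0.001]
force: [0.5, -0.6, -1.3]
finger_gap: 0.325
```

```bash
python3 - <<'E'
from plant import *
from h import *
s=sense();go(s,.4965,.153,.148,-82.7)
f=grab_frame("side");cv2.imwrite("pics/s4.png",cv2.resize(f["color"][170:370,150:350],(600,600),interpolation=2))
E
```

```text
tcp [0.4979 0.1519 0.1564] phi -82.7 F [ 0.5 -0.6 -1.3] tilt z [ 0.001  0.    -1.   ] | turn 0.0 shift cm [-0.12  0.13  0.84]
```

View pics/s4.png

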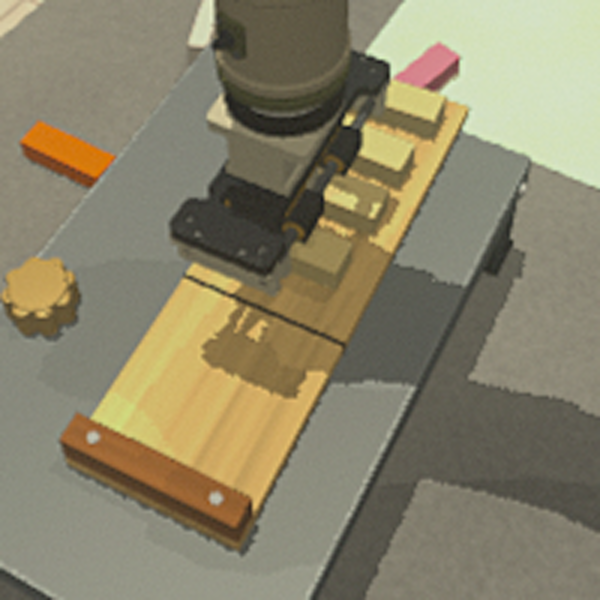

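The held stick is at about (325,258) in the crop, between the third stick and the line, parallel and just above the board. I'll lower it in small steps.

jog_arm([
  [2, 0, 0, 0.3, 0],
  [2, 0, 0, 0.2, 0],
  [2, 0, 0, 0.1, 0],
  [2, 0, 0, 0, 0],
  [2, 0, 0, 0, 0],
])

```text
time: 8.95
tcp_pos: [0.4974, 0.1521, 0.1496]
orientation: [0.751, -0.66, -0.0, 0.0]
force: [0.7, 0.6, -0.3]
finger_gap: 0.321
```

jog_arm([
  [2, 0, 0, 0.1, 0],
  [2, 0, 0, 0, 0],
  [2, 0, 0, 0, 0],
])

```text
time: 9.25
tcp_pos: [0.4974, 0.1521, 0.1486]
orientation: [0.751, -0.66, -0.0, 0.0]
force: [0.6, 0.2, -1.0]
finger_gap: 0.317
```

jog_arm([
  [2, 0, 0, 0.1, 0],
  [2, 0, 0, 0, 0],
  [2, 0, 0, 0, 0],
])

```text
time: 9.55
tcp_pos: [0.4975, 0.1521, 0.1476]
orientation: [0.751, -0.66, 0.0, -0.0]
force: [-0.2, 0.8, -0.1]
finger_gap: 0.324
```

jog_arm([
  [2, 0, 0, 0.1, 0],
  [2, 0, 0, 0, 0],
  [2, 0, 0, 0, 0],
])

```text
time: 9.85
tcp_pos: [0.4975, 0.1521, 0.1475]
orientation: [0.751, -0.661, 0.0, -0.0]
force: [-2.9, -0.6, 13.2]
finger_gap: 0.323
```

Contact. I'll ease off, open a little and retreat.

jog_arm([
  [2, 0, 0, -0.08, 0],
  [2, 0, 0, 0, 0],
  [3.4, 0, 0, 0, 0],
  [4.2, 0, 0, 0, 0],
  [4.2, 0, 0, 0, 0],
  [4.2, 0, 0, 0, 0],
  [4.2, 0, 0, -1, 0],
  [4.2, 0, 0, -2, 0],
  [4.2, 0, 0, -3, 0],
  [4.2, 0, 0, -3, 0],
  [4.2, 0, 0, -1, 0],
  [4.2, 0, 0, 0, 0],
  [4.2, 0, 0, 0, 0],
])

```text
time: 11.15
tcp_pos: [0.497, 0.1519, 0.2469]
orientation: [0.751, -0.66, -0.0, 0.0]
force: [0.3, -0.3, 0.4]
finger_gap: 0.452
```

```bash
python3 - <<'E'
from plant import *
from h import *
s=sense();go(s,.4728,.3385,.24,-82.7);print(s["finger_gap"]*93)
E
```

```text
tcp [0.497  0.1519 0.2469] phi -82.67 F [ 0.3 -0.3  0.4] tilt z [-0. -0. -1.] | turn 0.03 shift cm [-18.81   0.03   0.69]
42.02396439163264
```

jog_arm([
  [4.6, -3, 0, 0, 0],
  [4.6, -4, 0, 0, 0],
  [4.6, -4, 0, 0, 0],
  [4.6, -4, 0, 0, 0],
  [4.6, -3.8, 0, 0, 0],
  [4.6, 0, 0, 0, 0],
  [4.6, 0, 0, 0, 0],
  [4.6, 0, 0, 0, 0],
])

```text
time: 11.95
tcp_pos: [0.4734, 0.3371, 0.2463]
orientation: [0.751, -0.661, 0.0, 0.001]
force: [0.4, 0.1, -0.3]
finger_gap: 0.493
```

```bash
python3 - <<'E'
from plant import *
from h import *
s=sense();go(s,.4728,.3385,.147,-82.7)
f=grab_frame("top")
try: measure(f)
except Exception as e: print(e)
g=grab_frame("side");a=cv2.resize(f["color"][130:300,60:290],(690,510),interpolation=2)
cv2.imwrite("pics/t5.png",a);cv2.imwrite("pics/s5.png",g["color"])
E
```

```text
tcp [0.4734 0.3371 0.2463] phi -82.73 F [ 0.4  0.1 -0.3] tilt z [-0.001 -0.002 -1.   ] | turn -0.03 shift cm [-0.15  0.04  9.93]
soap [224 209  13  37 406] 0.156 [510.4, 39.9, 86.8, 27.0, 5.4]
soap [245 208  16  37 406] 0.156 [512.6, -14.6, 85.1, 27.1, 9.4]
soap [202 212  15  36 406] 0.155 [503.8, 89.9, 85.1, 27.0, 7.2]
soap [177 214  14  37 401] 0.156 [497.7, 150.5, 85.1, 26.6, 7.3]
board+batten@.132 ([495.9, 155.1, 408.2, 129.3, 97.0], np.int64(7126))
batten@.158 ([431.6, 328.6, 42.8, 28.4, 3.9], np.int64(194))
line px [164 211   6  49  84]
line y=a*x+b: [0.1274755  0.13304029] x range 0.4328189376301941 0.5494260126169704 ang of normal deg 7.2646272171823805
shelf@.12 ([616.5, 206.9, 464.6, 124.5, 97.7], np.int64(7590))
edge y=a*x+b [ 0.09945231 -0.0844328 ] 64 5.6795218940897145 0.001694837391037089
```

View pics/t5.png

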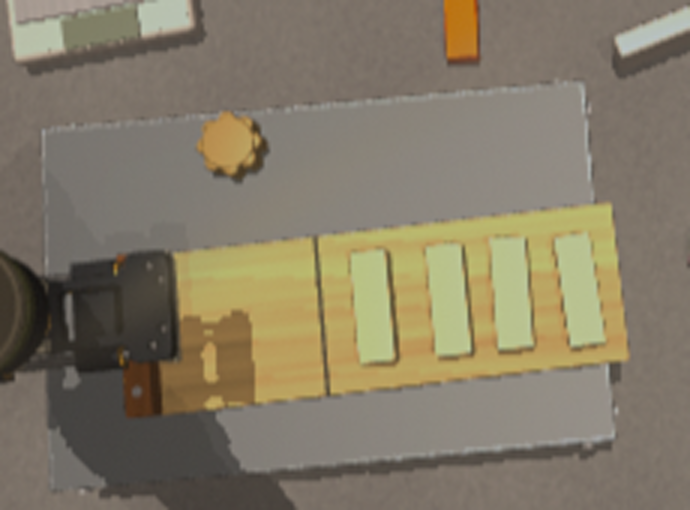

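The stick lies parallel in the free place at about (373,305) in the crop, clear of the third stick (450,300) and the line (322,315). Now the batten.

jog_arm([
  [4.6, -0.15, 0, 3, 0],
  [4.6, 0, 0, 3, 0],
  [4.6, 0, 0, 2, 0],
  [4.6, 0, 0, 1.2, 0],
  [4.6, 0, 0, 0.6, 0],
  [4.6, 0, 0, 0.2, 0],
  [4.6, 0, 0, 0, 0],
  [4.6, 0, 0, 0, 0],
])

```text
time: 12.85
tcp_pos: [0.4737, 0.3403, 0.1482]
orientation: [0.751, -0.661, 0.0, -0.001]
force: [0.3, 0.3, -0.1]
finger_gap: 0.496
```

```bash
python3 - <<'E'
from plant import *
from h import *
s=sense();go(s,.4728,.3385,.146,-82.7)
g=grab_frame("side");cv2.imwrite("pics/s6.png",cv2.resize(g["color"][230:370,140:280],(600,600),interpolation=2))
E
```

```text
tcp [0.4737 0.3403 0.1482] phi -82.68 F [ 0.3  0.3 -0.1] tilt z [ 0.001  0.001 -1.   ] | turn 0.02 shift cm [0.16 0.11 0.22]
```

View pics/s6.png

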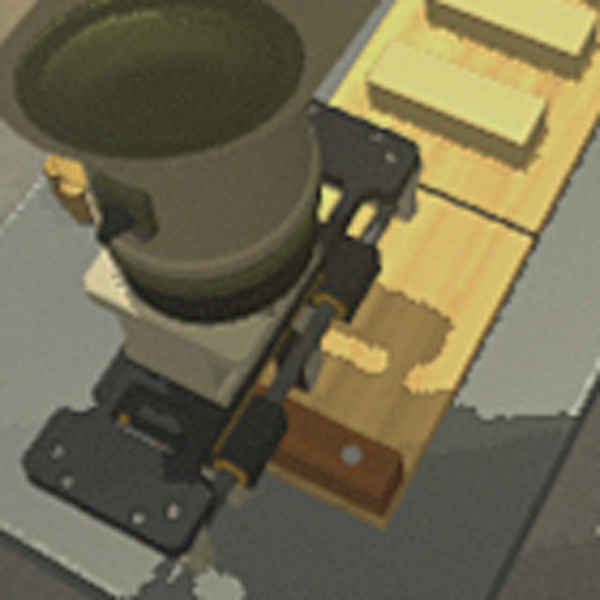

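The fingers straddle the batten, one on the board side at about (310,355) and one behind the tail. I'll close on it.

jog_arm([
  [4.6, 0.15, 0.1, 0.1, 0],
  [3, 0, 0, 0, 0],
  [1.5, 0, 0, 0, 0],
  [1.5, 0, 0, 0, 0],
  [1.5, 0, 0, 0, 0],
  [1.5, 0, 0, 0, 0],
  [1.5, 0, 0, 0, 0],
  [1.5, 0, 0, 0, 0],
], newtons=40)

```text
time: 13.7
tcp_pos: [0.4725, 0.3389, 0.1464]
orientation: [0.751, -0.66, -0.0, -0.0]
force: [-0.6, 2.8, 0.3]
finger_gap: 0.228
```

```bash
python3 - <<'E'
from plant import *
from h import *
s=sense();print(s["finger_gap"]*93)
# out: line mid must end on edge (y=.09945x-.0844), board dir square to shelf
a=np.radians(-84.35);d=np.array([np.cos(a),np.sin(a)])
L=np.array([.491,.1275*.491+.1330]);E=np.array([.542,.09945*.542-.0844])
dist=(E-L)@d;print("dist",dist)
b=np.radians(-82.73);db=np.array([np.cos(b),np.sin(b)])
off=s["tcp_pos"][:2]-L;print("offset of tcp rel line in board axes",off@db, off@np.array([-db[1],db[0]]))
# final: line keeps lateral shelf coordinate
L2=L+dist*d;c=np.array([-d[1],d[0]]);T=L2+(off@db)*d+(off@np.array([-db[1],db[0]]))*c
print(T);go(s,T[0],T[1],s["tcp_pos"][2],-84.35)
E
```

```text
21.19321031412353
dist 0.23002319198560825
offset of tcp rel line in board axes -0.14446338636221367 -0.00026333394033805084
[0.49916142 0.11043243]
tcp [0.4725 0.3389 0.1464] phi -82.66 F [-0.6  2.8  0.3] tilt z [ 0.     0.001 -1.   ] | turn 1.69 shift cm [23.   -0.41 -0.  ]
```

jog_arm([
  [1.5, 0, 0, 0.05, 0],
  [1.5, 0.3, 0, 0, 0.3],
  [1.5, 0.5, -0.02, 0, 0.3],
  [1.5, 0.8, -0.04, 0, 0.3],
  [1.5, 1, -0.04, 0, 0.3],
  [1.5, 1, -0.04, 0, 0.3],
  [1.5, 1, -0.04, 0, 0.2],
  [1.5, 1, -0.04, 0, 0],
  [1.5, 1, -0.04, 0, 0],
  [1.5, 1, -0.04, 0, 0],
  [1.5, 1, -0.04, 0, 0],
  [1.5, 1, -0.04, 0, 0],
  [1.5, 1, -0.03, 0, 0],
  [1.5, 1, 0, 0, 0],
  [1.5, 1, 0, 0, 0],
  [1.5, 0.8, 0, 0, 0],
  [1.5, 0.4, 0, 0, 0],
  [1.5, 0.2, 0, 0, 0],
  [1.5, 0, 0, 0, 0],
  [1.5, 0, 0, 0, 0],
])

```text
time: 15.7
tcp_pos: [0.4914, 0.2006, 0.1464]
orientation: [0.741, -0.671, 0.0, -0.001]
force: [-0.3, 4.9, 5.2]
finger_gap: 0.229
```

```bash
python3 - <<'E'
from plant import *
from h import *
s=sense();print(s["finger_gap"]*93,s["force"],s["wrist_torque"])
go(s,.4992,.1104,.1462,-84.35)
f=grab_frame("top")
try: measure(f,shelf=False)
except Exception as e: print(e)
cv2.imwrite("pics/t7.png",cv2.resize(f["color"][130:300,60:330],(780,491),interpolation=2))
E
```

```text
21.342101185147015 [-0.27498172  4.9463823   5.15519138] [ 0.98446535  0.14495801 -0.03198224]
tcp [0.4914 0.2006 0.1464] phi -84.34 F [-0.3  4.9  5.2] tilt z [ 0.001  0.002 -1.   ] | turn 0.01 shift cm [9.06 0.11 0.02]
soap [282 205  14  37 415] 0.156 [521.3, -100.1, 87.0, 27.2, 3.8]
soap [304 204  16  38 413] 0.156 [522.7, -154.7, 86.9, 27.1, 7.8]
soap [261 207  14  37 406] 0.156 [515.1, -50.2, 86.6, 27.1, 5.5]
soap [236 209  14  36 406] 0.156 [511.7, 10.6, 84.8, 27.1, 5.6]
board+batten@.132 ([507.4, 14.0, 405.0, 132.0, 94.0], np.int64(6534))
batten@.158 ([446.8, 192.1, 33.6, 23.7, 2.5], np.int64(131))
line px [222 206   5  48  80]
line y=a*x+b: [0.09703254 0.0068559 ] x range 0.44859252596975924 0.5631778115503331 ang of normal deg 5.542204778129312
```

View pics/t7.png

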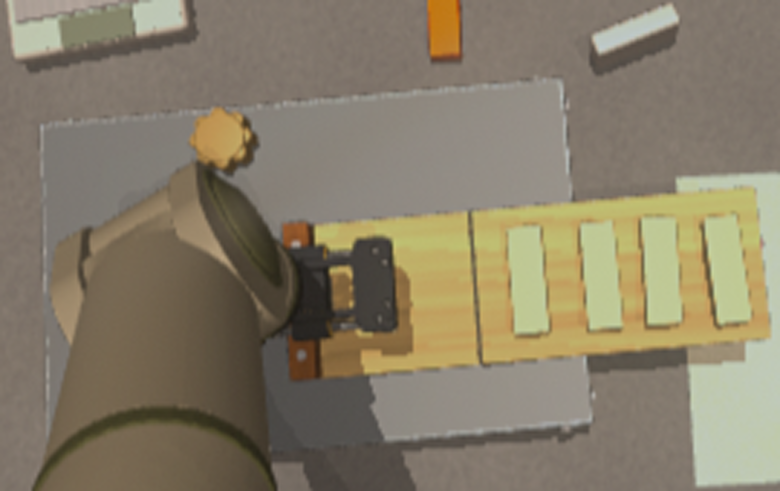

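The board is square so far (5.5° against the shelf edge's 5.7°) and all four sticks are still in their row. About 90 mm remains. I'll do most of it, then measure.

jog_arm([
  [1.5, 0.3, 0, 0.03, 0],
  [1.5, 0.5, 0, 0, 0],
  [1.5, 0.7, 0.02, 0, 0],
  [1.5, 0.8, 0.02, 0, 0],
  [1.5, 0.8, 0.02, 0, 0],
  [1.5, 0.8, 0.02, 0, 0],
  [1.5, 0.8, 0.02, 0, 0],
  [1.5, 0.8, 0, 0, 0],
  [1.5, 0.8, 0, 0, 0],
  [1.5, 0.8, 0, 0, 0],
  [1.5, 0.6, 0, 0, 0],
  [1.5, 0.4, 0, 0, 0],
  [1.5, 0.2, 0, 0, 0],
  [1.5, 0.1, 0, 0, 0],
  [1.5, 0, 0, 0, 0],
  [1.5, 0, 0, 0, 0],
  [1.5, 0, 0, 0, 0],
])

```text
time: 17.45
tcp_pos: [0.4989, 0.1181, 0.1464]
orientation: [0.742, -0.671, -0.0, -0.002]
force: [0.9, 8.6, 8.5]
finger_gap: 0.234
```

```bash
cat > fin.py <<'E'
from plant import *
from h import *
s=sense();print(s["time"],s["finger_gap"]*93,s["force"],s["wrist_torque"])
go(s,.4992,.1104,.1462,-84.35)
f=grab_frame("top")
try: measure(f,shelf=True)
except Exception as e: print(e)
g=grab_frame("side")
cv2.imwrite("pics/end.png",np.hstack([cv2.resize(f["color"][180:280,200:300],(400,400),interpolation=2),cv2.resize(g["color"][160:300,190:330],(400,400),interpolation=2)]))
E
python3 fin.py
```

```text
17.45 21.739841308023053 [0.87558503 8.57429085 8.48822341] [ 1.83594144  0.28024966 -0.03131429]
tcp [0.4989 0.1181 0.1464] phi -84.27 F [0.9 8.6 8.5] tilt z [ 0.002  0.003 -1.   ] | turn 0.08 shift cm [0.77 0.05 0.02]
soap [316 202  15  37 413] 0.156 [529.2, -182.6, 87.2, 27.1, 3.9]
soap [338 202  17  37 408] 0.156 [529.4, -237.3, 88.0, 27.0, 7.9]
soap [270 205  14  37 406] 0.156 [520.0, -71.7, 86.5, 27.1, 5.6]
soap [295 204  15  37 406] 0.156 [523.6, -132.6, 85.0, 27.1, 5.6]
board+batten@.132 ([519.4, -78.1, 383.0, 129.4, 95.9], np.int64(5853))
batten@.158 ([452.1, 101.2, 28.3, 5.4, 7.5], np.int64(27))
line px [255 203   6  48  79]
line y=a*x+b: [ 0.09903661 -0.07736502] x range 0.4566382316982601 0.5714113662381504 ang of normal deg 5.655936323895268
shelf@.12 ([519.8, 197.2, 462.1, 303.4, 95.6], np.int64(11139))
edge y=a*x+b [ 0.09666125 -0.08239315] 58 5.521129109726072 0.003039816808960289
```

View pics/end.png

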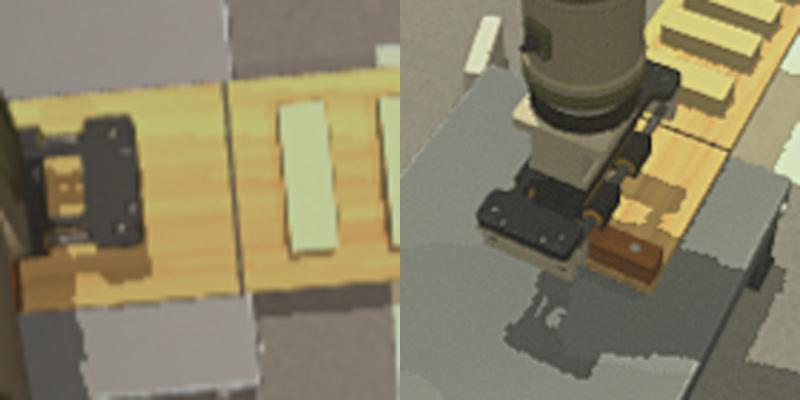

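In the top crop the line (226–242 px) runs parallel to the shelf edge and about 2.7 camera px (≈7 mm) inside it. The stick at (310,175) is well clear. Final nudge.

jog_arm([
  [1.5, 0.2, 0, 0, 0],
  [1.5, 0.3, 0, 0, 0],
  [1.5, 0.2, 0, 0, 0],
  [1.5, 0, 0, 0, 0],
  [1.5, 0, 0, 0, 0],
  [1.5, 0, 0, 0, 0],
  [1.5, 0, 0, 0, 0],
])

```text
time: 18.25
tcp_pos: [0.4996, 0.1111, 0.1464]
orientation: [0.742, -0.671, 0.0, -0.002]
force: [0.0, 9.2, 8.2]
finger_gap: 0.236
```

```bash
python3 fin.py
```

```text
18.25 21.907751057192385 [0.02787565 9.16401462 8.19801016] [ 1.7913434   0.25723974 -0.00648074]
tcp [0.4996 0.1111 0.1464] phi -84.27 F [0.  9.2 8.2] tilt z [ 0.002  0.002 -1.   ] | turn 0.08 shift cm [0.06 0.05 0.02]
soap [341 201  17  38 408] 0.156 [531.2, -244.1, 86.8, 27.1, 7.9]
soap [298 203  15  37 409] 0.156 [525.2, -139.4, 86.9, 27.1, 5.8]
soap [319 202  15  37 406] 0.156 [529.7, -189.5, 86.7, 27.1, 3.9]
soap [273 206  14  36 404] 0.156 [520.0, -78.7, 85.1, 27.0, 5.7]
board+batten@.132 ([520.1, -87.4, 378.4, 129.4, 95.8], np.int64(6152))
batten@.158 ([461.8, 93.1, 4.7, 0.0, 1.7], np.int64(3))
line px [258 203   6  48  81]
line y=a*x+b: [ 0.09894178 -0.08440791] x range 0.4567042077328854 0.5714799072011035 ang of normal deg 5.6505554416799475
shelf@.12 ([519.8, 197.2, 462.1, 303.4, 95.6], np.int64(11503))
edge y=a*x+b [ 0.0874336  -0.07672132] 41 4.9968688253968 0.0025786373144299486
```

View pics/end.png

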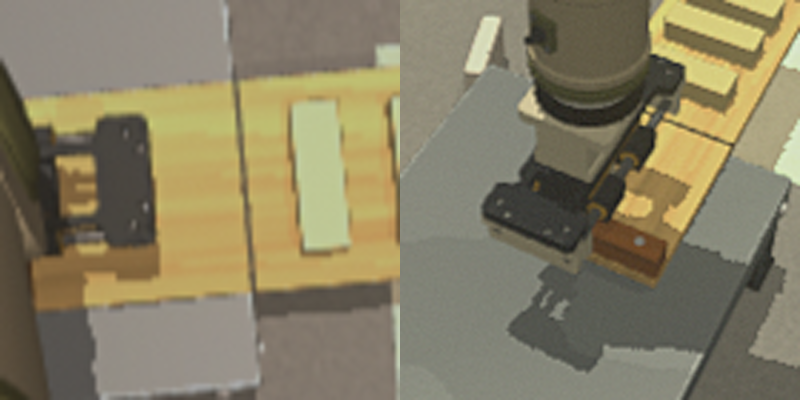

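The pencil line now lies on the shelf edge at both sides (crop px 236–253), square with it, and the batten is held. Handing in.

```bash
python3 -c "
from plant import *
print(close_job()); s=sense(); print(s['time'],s['tcp_pos'],s['force'])"
```

```text
the job is handed in; nothing more can be done
None
the job is handed in; nothing more can be done
```

I laid the loose stick in the free place, then slid the board out to the pencil line and handed the job in with the gripper still holding the batten at about 18 s.

- **Stick:** it lies within 1° of the line's direction, about 60 mm centre to centre from its neighbour, and clear of the line. All four sticks stayed in their row.
- **Line and edge:** the fitted line (y = 0.0989x − 0.0844) matches the first edge fit (0.0995x − 0.0844) to under 1 mm and 0.1°. The last edge fit disagreed (5.0° and about 1.5 mm off). It used fewer pixels because the board was covering the edge, so I relied on the earlier fit and on the picture.
- **Hold:** the gripper was set to 40 N, pressing down about 8 N, and the last images showed the board flat. I pushed nothing else with the arm, and the last pictures showed nothing out of place; I did not re-measure the stamp, hygrometer or round soap.

The hand-in gives no verdict, and no reading came back after it.

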